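# Load the ridge former into the die holder

## Task

Lower the aluminium former with the long straight ridge into the pocket of the steel die holder (do not drop it in), then press it down until its shoulders are flush with the holder's top. Then slide the keeper plate fully home over the former's end by its upright post, and let go. Leave the other former, the one with the round dome, where it is.

Things in the scene. Friction and masses are not known exactly. Their poses are not given: they have to be found in the camera images.
- former_centre (a point): Centre (half-way up, 25 mm above its underside) of the loose ridge former: a plain aluminium base 64 mm (x) by 120 mm (y) by 20 mm high, carrying on top, in the middle, a straight blunt ridge 20 mm wide (x), 70 mm long (y) and 30 mm high, so 50 mm high in all. z is up, x across the ridge, y along it; both ends are alike. About 0.5 kg. The ridge is the grip; the bare base either side of and beyond the ridge is its shoulders. It starts lying flat on the bench, ridge up.
- domed_centre (a point): Centre (half-way up, 25 mm above its underside) of the other loose aluminium former, with the same 64 x 120 x 20 mm base but a round dome 56 mm across and 30 mm high in place of the ridge. Not to be used; the two may lie in either place.
- pocket (a point): Centre of the pocket's mouth, level with the top of the die holder: a dark steel block bolted to the bench, 110 mm (x) by 270 mm (y) by 35 mm high, z up. The pocket is 69 mm (x) by 125 mm (y), its mouth chamfered by 3 mm, with ledges 20 mm down at both ends on which the former's base ends up exactly flush. The holder reaches 85 mm from this point towards +y and 185 mm towards -y; the keeper lies on the -y side.
- lifter (a joint): Steel lifter plate (62 by 84 mm) in the pocket, travel in m: 0 = up, its top 10 mm below the holder's top (so a former set on it stands 10 mm proud); 0.010 = pressed down level with the ledges. A brake holds it wherever it is: it carries the former's weight without sinking and sinks under a push of roughly 10 N more; it does not spring back.
- keeper (a joint): Steel keeper plate, travel in m along the holder's +y: starts between 0 and 0.006 (open, clear of the pocket), 0.031 = fully home against its stop, reaching about 17 mm over the seated former's end shoulder. Moves stiffly (about 3 N) and stays where left. The plate, 48 mm wide (x), 60 mm long and 6 mm thick, slides 3 mm above the holder's top, so a former standing proud blocks it. Low rails (12 mm above the holder's top) flank it, 26 to 34 mm either side of its middle line.
- keeper_post (a point): Centre of the keeper's upright square steel post, 16 x 16 mm, standing 41 mm above the plate and rising to 85 mm above the bench; this point is 64 mm above the bench. It moves with the keeper; same axes as the holder. At keeper 0 it lies 118 mm from the pocket's centre, towards -y.
There are look-alikes about, which are no part of the job. What is shaped like the part that bears former_centre but pink is not meant.

How it is judged:
By the outcome, as a careful person would: the job done as asked, in the order asked, and still so for the second after the job is handed in, with the robot touching nothing.
It also fails if it takes over 58 s, if anything falls off the work surface, if the arm or the gripper's body presses on something with over 40 N, if the wrist force passes 120 N, or if a joint passes its speed limit or range.

## Robot

A 7-joint arm with a two-finger parallel gripper is mounted at the origin on the work surface. World frame = base frame: x ahead of the robot, y to its left, z up, the work surface at z = 0. Lengths are in m, angles in rad, forces in N, time in s.
With the tool pointing down it reaches from about 0.4 to 0.85 m from the base axis. Payload 10.4 kg.
Tool frame: the origin (TCP) lies at the very end of the fingers, on their centre line; the grasp point (between the pads) lies 19 mm behind it; z points along the fingers, x is the direction in which the jaws open and shut, and the axes are right-handed (so a half turn about z gives the same grasp; the last joint's range is limited). The gripper opens to 87 mm and grips with 3 to 60 N. Pads are 19 mm wide; open, the fingers measure 117 mm over their backs; the gripper's body (75 mm by 190 mm) begins 51 mm behind the grasp point.
Start: joints at [1.077, 0.332, -0.065, 1.46, 0.022, 1.35, -0.088], TCP at [0.284, -0.557, 0.185] pointing down, gripper open.
Joint ranges: [-2.6, 2.6], [-0.5, 2.12], [-1.47, 1.34], [0.16, 2.42], [-1.27, 4.41], [0.06, 2.06], [-2.6, 2.6]. Speed limits (rad/s): [2.22, 2.22, 2.79, 2.79, 3.14, 3.14, 3.14].

## Interface

Orientations are given as a unit quaternion [x, y, z, w].
In Python, from bench import r gives the robot as it stands. The module is installed in compiled form; this text tells all that it offers.
- The arm moves only by the tool carry_out, never from a script. Its argument "commands" is a list that holds one entry, the list of rows, each a list of 7 numbers: the closure in counts, from 0 (fully open) to 255 (shut), then the shift along the tool's x, y, z in units of 25 mm (1.0 is 25 mm), then the turn, a rotation vector about the tool's x, y, z in units of 5 degrees (1.0 is 5 degrees). A call has 1 to 12 rows; each row is the pose to reach, as a shift and turn from the pose measured when the call began, along the tool's axes at that moment; what a row does not reach only later rows make up. A row lasts 1/8 s, in which the tool goes at most 62.5 mm and 10.7 degrees, less where a joint would pass 70% of its speed; a pose out of reach is approached as far as the arm can. A call with a gripper value outside its range is refused whole. The fingers move at their own pace and stop on an object; "grip_force" is the grip in N (left out, the last holds). Time passes only in rows, so rows that repeat a pose let the fingers close. It gives the time, the measured TCP pose, the force and the opening at its end, in the units of the state.
- r.read_state(): the state, without advancing time (a new reading comes with each control period).
- r.camera(name): name is "scene" or "top" or "wrist"; returns the picture (480x640x3 uint8, blue, green, red); there is no depth.
- r.camera_info(name): a dict with "fx", "fy", "cx", "cy" (pixels), "k1" (the pictures are not rectified: a ray, as slopes to the right and down, at radius r is drawn at 1 + k1 r^2 times it, then the intrinsics apply), "origin" and "rotation" of the camera in the world. Camera axes: x right, y down, z forward; pixel columns grow to the right and rows downward; lengths in m; the calibration is good to about 2 mm. A picture is of the moment at which its call begins: read the wrist's pose just before it. camera_info takes no time and is no camera call; for the wrist camera it gives the pose at the moment of the call.
- r.close_job(): hands the job in, once; it reports no verdict.
The state is a dict: "time": time; "joint_positions": joint angles; "joint_vel": joint speeds; "joint_torque": joint torques, N m; "ee_pos": TCP position; "eef_rot": TCP orientation; "ft_force": force on the tool from outside, world axes, zero at the start; "torque": the same for the moment, N m; "width": finger opening in m.
Only numpy, scipy, OpenCV 4.12 (cv2) and the standard library are available. Lean on these libraries where they do the work, as an engineer would, in place of code of your own. Each camera call takes 0.05 s, during which the arm holds its last target.

## Working session

There is one attempt and no reset: what is moved stays moved. The work goes in short steps, Python scripts to look and compute and a tool call to move; the robot and the scene stay as the last step left them, time stands still between calls to the robot, and variables do not carry over. Pictures are saved under pics/ and viewed, and the job is handed in when it is done.

Besides the shell and the picture viewer there is one more tool, called after ">>>" by a JSON object that holds its "api" and its "payload", one argument or row to a line. carry_out: Moves the arm, as the interface text tells. Its arguments: {"type":"object","properties":{"commands":{"type":"array"},"grip_force":{"type":"number"}},"required":["commands"]}

```bash
mkdir -p pics; python3 - <<'E'
from bench import r
import cv2
s=r.read_state(); print({k:(v if not hasattr(v,'__len__') else [round(float(x),4) for x in v]) for k,v in s.items()})
for n in ("scene","top","wrist"):
    print(n,r.camera_info(n)); cv2.imwrite(f"pics/{n}0.png",r.camera(n))
E
```

```text
{'time': 0.0, 'joint_positions': [1.0774, 0.3329, -0.0647, 1.461, 0.0216, 1.3499, -0.0885], 'joint_vel': [0.0014, 0.0001, 0.0009, 0.0, -0.0003, -0.0003, 0.0001], 'joint_torque': [0.0005, -62.3257, 0.0249, -38.9894, -0.0612, 0.0398, 0.0001], 'ee_pos': [0.2833, -0.5566, 0.1845], 'eef_rot': [0.8525, -0.5227, -0.0007, -0.0004], 'ft_force': [-0.6796, 0.3061, 0.0041], 'torque': [0.0094, 0.0489, 0.0002], 'width': 0.08697136571988409}
scene {'fx': 585.002299295155, 'fy': 585.002299295155, 'cx': 322.44362576885635, 'cy': 232.030955764734, 'k1': -0.17922649965405668, 'origin': array([1.58605127, 0.24388765, 0.81429107]), 'rotation': array([ 0.56652696,  0.66454244, -0.36455168, -0.32331504])}
top {'fx': 594.369757953911, 'fy': 594.369757953911, 'cx': 322.65029525775094, 'cy': 239.03659913892386, 'k1': -0.15843306710384808, 'origin': array([0.24644327, 0.08738067, 1.44981707]), 'rotation': array([-0.70066583,  0.71101301, -0.0475779 ,  0.03555606])}
wrist {'fx': 422.8974267175823, 'fy': 422.8974267175823, 'cx': 319.24605433028603, 'cy': 241.3871070257541, 'k1': -0.10132182616351018, 'origin': array([ 0.34770413, -0.5248621 ,  0.38365899]), 'rotation': array([ 0.84507311, -0.51835334, -0.0687787 ,  0.11149327])}
```

View pics/scene0.png

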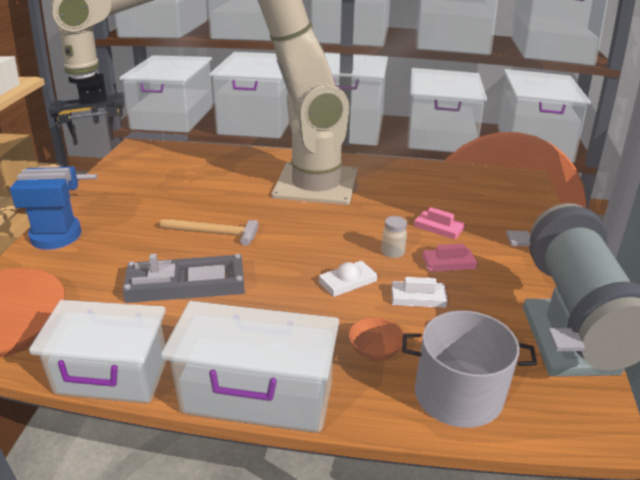

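View pics/top0.png

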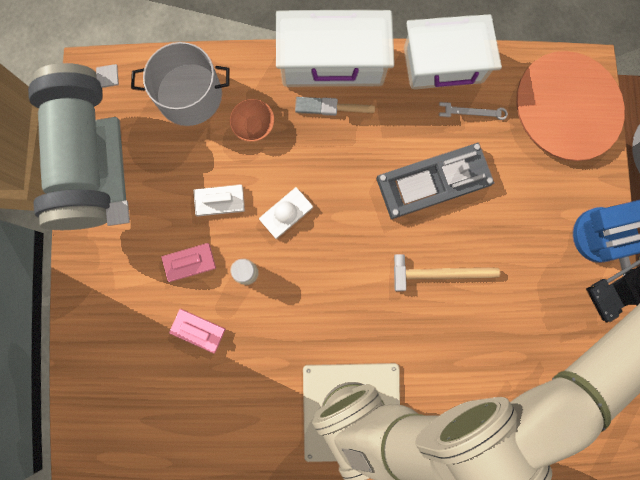

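View pics/wrist0.png

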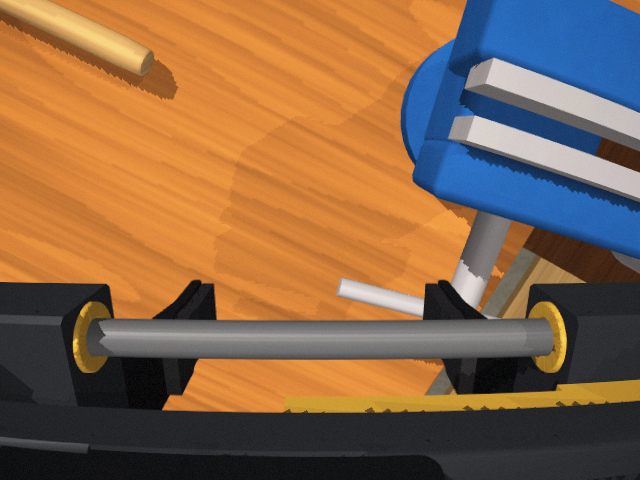

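```bash
cat > h.py <<'E'
import numpy as np, cv2
from scipy.spatial.transform import Rotation as R
def K(i): return np.array([[i['fx'],0,i['cx']],[0,i['fy'],i['cy']],[0,0,1]])
def ray(i,p):
    u=cv2.undistortPointsIter(np.array(p,float).reshape(-1,1,2),K(i),np.array([i['k1'],0,0,0,0]),None,None,(3,50,1e-10)).reshape(-1,2)
    return R.from_quat(i['rotation']).apply(np.c_[u,np.ones(len(u))])
def cast(i,p,z):
    d=ray(i,p);o=np.array(i['origin']); return o+d*((z-o[2])/d[:,2])[:,None]
def proj(i,P):
    c=R.from_quat(i['rotation']).inv().apply(np.atleast_2d(P)-i['origin']); u=c[:,:2]/c[:,2:]
    u=u*(1+i['k1']*(u**2).sum(1))[:,None]; return u*[i['fx'],i['fy']]+[i['cx'],i['cy']]
E
python3 - <<'E'
from h import *
im=cv2.imread('pics/top0.png')
a=cv2.resize(im[130:250,180:320],None,fx=5,fy=5,interpolation=cv2.INTER_CUBIC)
b=cv2.resize(im[135:230,365:505],None,fx=5,fy=5,interpolation=cv2.INTER_CUBIC)
cv2.imwrite('pics/za.png',a);cv2.imwrite('pics/zb.png',b)
E
```

```text
(no output)
```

View pics/za.png

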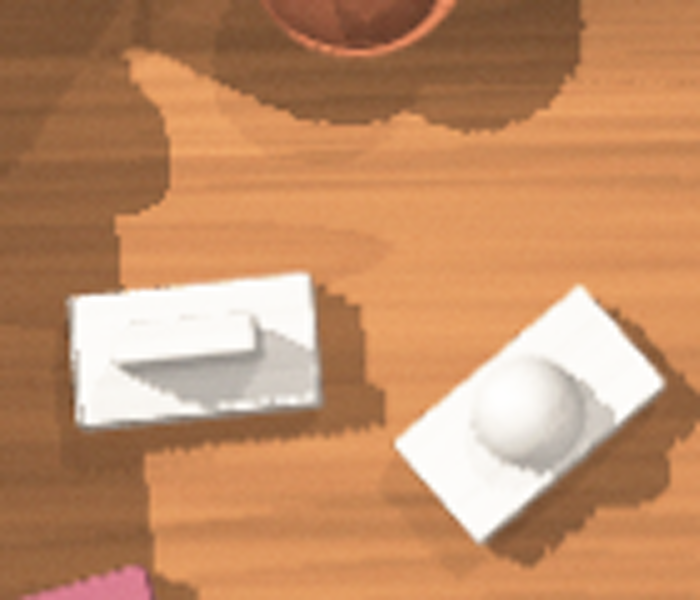

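View pics/zb.png

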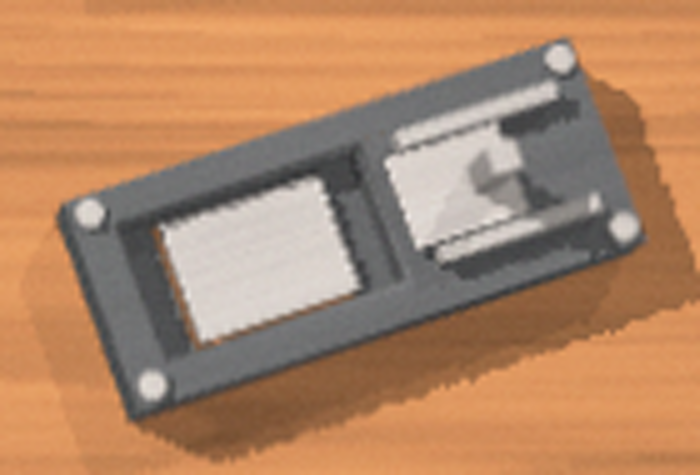

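```bash
python3 - <<'E'
from h import *
from bench import r
i=r.camera_info('top')
def px(l,ox,oy): return (np.array(l,float)+.5)/5-.5+[ox,oy]
for n,l,o,z in [('former',[(72,298),(308,274),(320,406),(82,427)],(180,130),.02),('ridge',[(130,325),(253,312),(258,350),(118,360)],(180,130),.05),('dome',[(580,286),(664,383),(482,543),(397,445)],(180,130),.02),('holder',[(65,205),(570,40),(640,238),(138,412)],(365,135),.035),('pocket',[(118,222),(360,145),(408,282),(180,355)],(365,135),.035),('posttop',[(495,175)],(365,135),.085)]:
    P=cast(i,px(l,*o),z)[:,:2]; print(n,P.round(4).tolist(),'c',P.mean(0).round(4))
    if len(P)>1:
        e=np.roll(P,-1,0)-P; print(np.linalg.norm(e,axis=1).round(4),np.degrees(np.arctan2(e[:,1],e[:,0])).round(1))
E
```

```text
former [[0.543, 0.3762], [0.553, 0.2595], [0.4872, 0.2534], [0.4787, 0.3704]] c [0.5155 0.3149]
[0.1171 0.0661 0.1173 0.0646] [ -85.1 -174.7   94.2    5.2]
ridge [[0.5231, 0.3418], [0.5284, 0.2824], [0.5098, 0.2798], [0.5061, 0.3474]] c [0.5168 0.3128]
[0.0597 0.0188 0.0677 0.0179] [ -84.9 -172.3   93.2  -18.3]
dome [[0.545, 0.126], [0.4962, 0.0854], [0.4188, 0.1747], [0.4674, 0.2158]] c [0.4819 0.1505]
[0.0634 0.1181 0.0637 0.1187] [-140.3  130.9   40.2  -49.2]
holder [[0.5675, -0.0745], [0.6504, -0.3309], [0.5493, -0.3606], [0.4648, -0.1071]] c [ 0.558  -0.2183]
[0.2694 0.1054 0.2672 0.1077] [ -72.1 -163.6  108.4   17.6]
pocket [[0.5588, -0.1002], [0.5967, -0.2216], [0.5278, -0.2424], [0.4926, -0.1285]] c [ 0.544  -0.1732]
[0.1272 0.072  0.1193 0.0719] [ -72.6 -163.2  107.2   23.1]
posttop [[0.5695, -0.2754]] c [ 0.5695 -0.2754]
```

```bash
cat >> h.py <<'E'
def goal(s,pos,yaw):
    q=R.from_quat(s['eef_rot']); d=q.inv().apply(np.array(pos)-s['ee_pos'])/.025
    y=np.radians(yaw); T=R.from_matrix(np.array([[np.cos(y),np.sin(y),0],[np.sin(y),-np.cos(y),0],[0,0,-1]]))
    rv=np.degrees((q.inv()*T).as_rotvec())/5
    print('pos',np.round(s['ee_pos'],4),'yawx',round(np.degrees(np.arctan2(*q.as_matrix()[[1,0],0])),2),'F',np.round(s['ft_force'],1),'w',round(s['width'],4),'t',round(s['time'],2))
    print('goal shift',d.round(3),'turn',rv.round(3))
E
python3 -c "
from h import *;from bench import r
goal(r.read_state(),[.543,-.172,.2],18)"
```

```text
pos [ 0.2833 -0.5567  0.1848] yawx -63.02 F [-0.7 -0.4  0.1] w 0.0871 t 0.15
goal shift [ -9.004 -16.237  -0.601] turn [-7.0000e-03  1.0000e-02 -1.6205e+01]
```

>>> {"api": "carry_out", "payload": {
  "commands": [
    [[0, 0, 0, -2.4, 0, 0, 0], [0, 0, 0, -4, 0, 0, 0], [0, -1, -2, -4, 0, 0, -2], [0, -2.2, -4, -4, 0, 0, -4], [0, -3.4, -6, -4, 0, 0, -6], [0, -4.6, -8, -3.5, 0, 0, -8], [0, -5.8, -10, -3, 0, 0, -10], [0, -7, -12, -2.5, 0, 0, -12], [0, -8, -14, -1.6, 0, 0, -14], [0, -9, -16.2, -0.6, 0, 0, -16.2], [0, -9, -16.2, -0.6, 0, 0, -16.2], [0, -9, -16.2, -0.6, 0, 0, -16.2]]
  ]
}}

```text
time: 1.65
ee_pos: [0.542, -0.1728, 0.1997]
eef_rot: [0.988, 0.156, -0.001, -0.001]
ft_force: [0.2, -0.4, 0.8]
width: 0.0867
```

```bash
python3 -c "
from h import *;from bench import r
s=r.read_state();i=r.camera_info('wrist');cv2.imwrite('pics/w1.png',r.camera('wrist'));np.save('w1.npy',i,allow_pickle=True)
print(i['origin']);goal(s,[.543,-.172,.2],18)"
```

```text
[ 0.52122231 -0.10551743  0.39880017]
pos [ 0.542  -0.1728  0.1997] yawx 17.94 F [ 0.2 -0.4  0.8] w 0.0867 t 1.65
goal shift [ 0.047 -0.017 -0.012] turn [-0.014  0.011 -0.012]
```

View pics/w1.png

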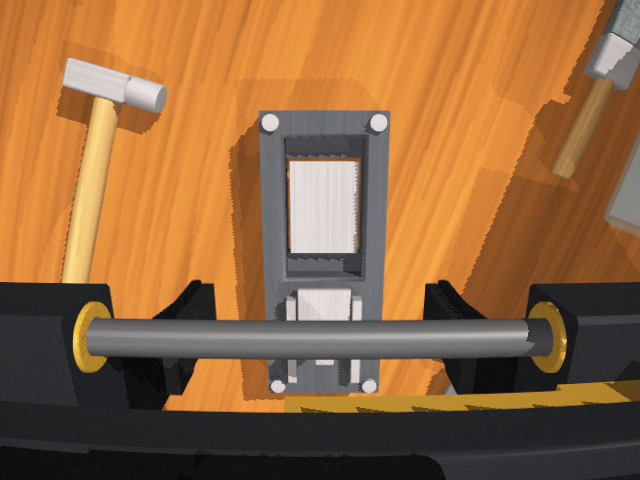

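```bash
python3 - <<'E'
import cv2
im=cv2.imread('pics/w1.png')
cv2.imwrite('pics/w1z.png',cv2.resize(im[95:295,240:405],None,fx=3,fy=3,interpolation=cv2.INTER_CUBIC))
E
```

```text
(no output)
```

View pics/w1z.png

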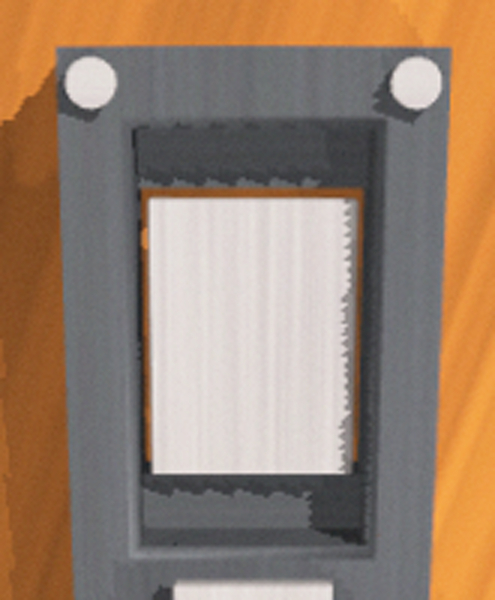

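```bash
python3 - <<'E'
from h import *
i=np.load('w1.npy',allow_pickle=True).item()
px=lambda l:(np.array(l,float)+.5)/3-.5+[240,95]
for n,l,z in [('mouth',[(122,120),(388,118),(378,558),(130,560)],.035),('lifter',[(147,197),(357,197),(357,473),(151,473)],.025),('holder',[(56,47),(451,47),(430,600),(78,600)],.035)]:
    P=cast(i,px(l),z)[:,:2]; print(n,P.round(4).tolist(),'c',P.mean(0).round(4))
    e=np.roll(P,-1,0)-P; print(np.linalg.norm(e,axis=1).round(4),np.degrees(np.arctan2(e[:,1],e[:,0])).round(1))
    if n=='holder':
        m=(P[0]+P[1])/2; print('mid',m); u=np.array([np.sin(np.radians(18)),-np.cos(np.radians(18))]);print('pocket est',m+.085*u)
E
```

```text
mouth [[0.4917, -0.1204], [0.5624, -0.0969], [0.6033, -0.221], [0.5314, -0.2449]] c [ 0.5472 -0.1708]
[0.0745 0.1307 0.0757 0.1307] [  18.4  -71.8 -161.6  107.7]
lifter [[0.5042, -0.1396], [0.5624, -0.1208], [0.59, -0.2], [0.5297, -0.2195]] c [ 0.5466 -0.17  ]
[0.0612 0.0839 0.0633 0.0838] [  17.9  -70.8 -162.1  107.7]
holder [[0.4685, -0.1068], [0.5727, -0.0731], [0.6233, -0.2291], [0.5199, -0.2625]] c [ 0.5461 -0.1679]
[0.1095 0.164  0.1086 0.1639] [  18.   -72.  -162.1  108.3]
mid [ 0.52057011 -0.08996444]
pocket est [ 0.54683656 -0.17080425]
```

```bash
python3 -c "
from h import *;from bench import r
goal(r.read_state(),[.516,.314,.2],5)"
```

```text
pos [ 0.5418 -0.1737  0.2001] yawx 17.84 F [-0.5  0.2 -0.9] w 0.0871 t 1.7
goal shift [ 4.9940e+00 -1.8887e+01  1.2000e-02] turn [-0.006  0.008  2.569]
```

>>> {"api": "carry_out", "payload": {
  "commands": [
    [[0, 0.6, -2.3, 0, 0, 0, 0.3], [0, 1.2, -4.6, 0, 0, 0, 0.6], [0, 1.8, -6.9, 0, 0, 0, 0.9], [0, 2.4, -9.2, 0, 0, 0, 1.2], [0, 3, -11.5, 0, 0, 0, 1.6], [0, 3.6, -13.8, 0, 0, 0, 2], [0, 4.3, -16, 0, 0, 0, 2.3], [0, 5, -18, 0, 0, 0, 2.55], [0, 5, -18.9, 0, 0, 0, 2.55], [0, 5, -18.9, 0, 0, 0, 2.55], [0, 5, -18.9, 0, 0, 0, 2.55]]
  ]
}}

```text
time: 3.08
ee_pos: [0.5173, 0.3121, 0.2006]
eef_rot: [0.999, 0.043, 0.0, 0.0]
ft_force: [0.6, 0.4, 0.3]
width: 0.0869
```

```bash
python3 -c "
from h import *;from bench import r
s=r.read_state();i=r.camera_info('wrist');im=r.camera('wrist');cv2.imwrite('pics/w2.png',im);np.save('w2.npy',i,allow_pickle=True)
goal(s,[.516,.314,.2],5)
cv2.imwrite('pics/w2z.png',im[80:300,180:460].repeat(2,0).repeat(2,1))"
```

```text
pos [0.5173 0.3121 0.2006] yawx 4.91 F [0.6 0.4 0.3] w 0.0869 t 3.08
goal shift [-0.047 -0.079  0.022] turn [ 0.008 -0.002 -0.018]
```

View pics/w2.png

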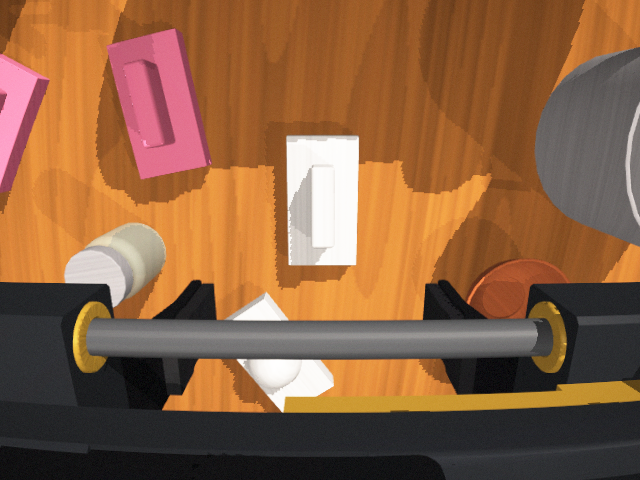

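View pics/w2z.png

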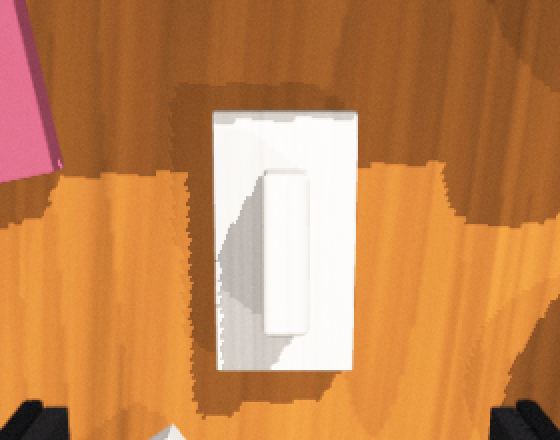

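```bash
python3 - <<'E'
from h import *
from bench import r
i=np.load('w2.npy',allow_pickle=True).item();print(i['origin'])
px=lambda l:(np.array(l,float)+.5)/2-.5+[180,80]
for n,l,z in [('base',[(213,112),(357,112),(352,370),(217,370)],.02),('ridge',[(265,171),(307,171),(308,334),(264,334)],.05)]:
    P=cast(i,px(l),z)[:,:2]; print(n,P.round(4).tolist(),'c',P.mean(0).round(4))
    e=np.roll(P,-1,0)-P; print(np.linalg.norm(e,axis=1).round(4),np.degrees(np.arctan2(e[:,1],e[:,0])).round(1))
goal(r.read_state(),[.5175,.313,.024],4.8)
E
```

```text
[0.51206114 0.38288316 0.39951686]
base [[0.4843, 0.3736], [0.5472, 0.379], [0.5576, 0.2606], [0.4941, 0.2552]] c [0.5208 0.3171]
[0.0631 0.1189 0.0638 0.1188] [   4.9  -85.  -175.1   94.7]
ridge [[0.5094, 0.3525], [0.5265, 0.3539], [0.5334, 0.2849], [0.5146, 0.2833]] c [0.521  0.3186]
[0.0172 0.0694 0.0189 0.0694] [   4.9  -84.3 -175.1   94.3]
pos [0.5173 0.312  0.2005] yawx 4.89 F [0.9 0.5 0.5] w 0.0868 t 3.12
goal shift [ 0.009 -0.043  7.061] turn [ 0.008 -0.001  0.019]
```

>>> {"api": "carry_out", "payload": {
  "commands": [
    [[0, 0.1, -0.15, 2, 0, 0, 0], [0, 0.1, -0.15, 4, 0, 0, 0], [0, 0.1, -0.15, 5.5, 0, 0, 0], [0, 0.1, -0.15, 6.5, 0, 0, 0], [0, 0.1, -0.15, 7.04, 0, 0, 0], [0, 0.1, -0.15, 7.04, 0, 0, 0]]
  ]
}}

```text
time: 3.88
ee_pos: [0.5199, 0.3148, 0.0243]
eef_rot: [0.999, 0.042, -0.0, 0.001]
ft_force: [0.2, 0.8, -0.2]
width: 0.0873
```

```bash
python3 -c "
from h import *;from bench import r
goal(r.read_state(),[.5195,.316,.024],4.85);cv2.imwrite('pics/w3.png',r.camera('wrist'))"
```

```text
pos [0.5199 0.3148 0.0243] yawx 4.81 F [ 0.2  0.8 -0.2] w 0.0873 t 3.88
goal shift [-0.01  -0.051  0.012] turn [ 0.015  0.005 -0.008]
```

View pics/w3.png

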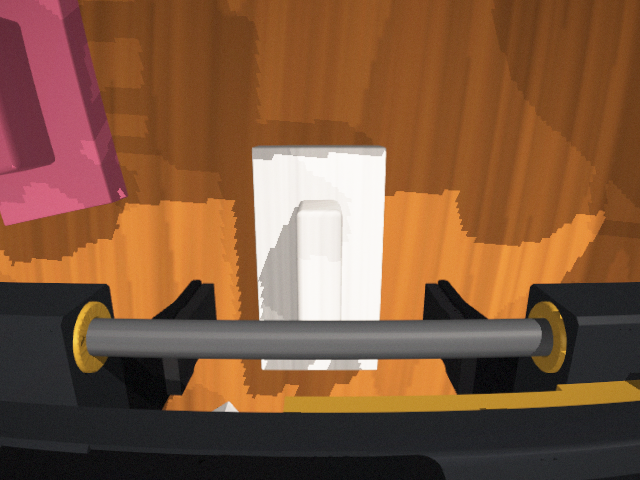

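>>> {"api": "carry_out", "payload": {
  "commands": [
    [[120, 0, 0, 0, 0, 0, 0], [255, 0, 0, 0, 0, 0, 0], [255, 0, 0, 0, 0, 0, 0], [255, 0, 0, 0, 0, 0, 0], [255, 0, 0, 0, 0, 0, 0], [255, 0, 0, 0, 0, 0, 0], [255, 0, 0, -0.4, 0, 0, 0], [255, 0, 0, -1.5, 0, 0, 0], [255, 0, 0, -3, 0, 0, 0], [255, 0, 0, -3.5, 0, 0, 0], [255, 0, 0, -3.5, 0, 0, 0]]
  ],
  "grip_force": 45
}}

```text
time: 5.3
ee_pos: [0.5205, 0.3157, 0.1134]
eef_rot: [0.999, 0.042, 0.001, 0.0]
ft_force: [0.2, 0.0, -0.7]
width: 0.0005
```

```bash
python3 -c "
from h import *;from bench import r
s=r.read_state();i=r.camera_info('wrist');im=r.camera('wrist');cv2.imwrite('pics/w4.png',im);np.save('w4.npy',i,allow_pickle=True)
goal(s,[.546,-.171,.11],18)
cv2.imwrite('pics/w4z.png',im[120:420,200:440].repeat(2,0).repeat(2,1))"
```

```text
pos [0.5205 0.3157 0.1134] yawx 4.83 F [ 0.2  0.  -0.7] w 0.0005 t 5.3
goal shift [-0.624 19.484  0.14 ] turn [ 0.005 -0.026 -2.634]
```

View pics/w4z.png

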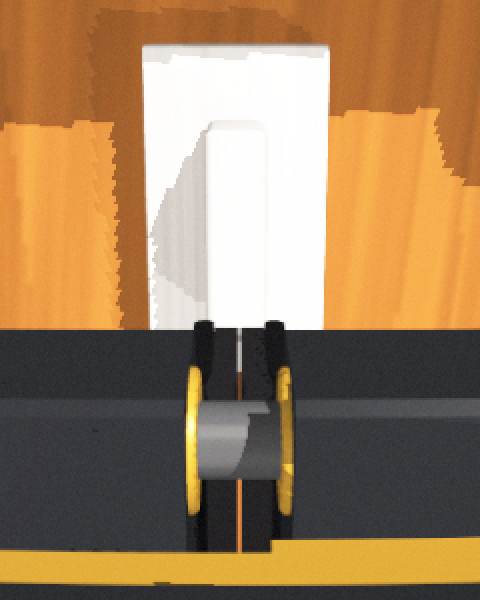

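```bash
python3 - <<'E'
from h import *
from bench import r
i=np.load('w4.npy',allow_pickle=True).item();s=r.read_state()
q=R.from_quat(s['eef_rot'])
for d in (0,-.019,-.07): print(d,proj(i,np.array(s['ee_pos'])+q.apply([0,0,d])))
px=lambda l:(np.array(l,float)+.5)/2-.5+[200,120]
for n,l,z in [('base',[(142,45),(329,45),(323,328),(150,328)],.02),('ridge',[(208,121),(266,121)],.05)]:
    P=cast(i,px(l),z)[:,:2]; print(n,P.round(4).tolist())
    print(np.linalg.norm(np.diff(P,axis=0),axis=1))
cv2.imwrite('pics/t4.png',cv2.resize(r.camera('top')[130:250,140:300],None,fx=5,fy=5))
cv2.imwrite('pics/s4.png',cv2.resize(r.camera('scene')[180:340,300:500],None,fx=4,fy=3.75))
E
```

```text
0 [[316.13890714 274.4278307 ]]
-0.019 [[315.95995769 288.32492733]]
-0.07 [[315.26535536 342.71704726]]
base [[0.484, 0.3743], [0.5472, 0.3796], [0.5562, 0.2779], [0.4926, 0.2726]]
[0.06339707 0.10204586 0.06382584]
ridge [[0.5089, 0.354], [0.5269, 0.3555]]
[0.01798055]
```

View pics/s4.png

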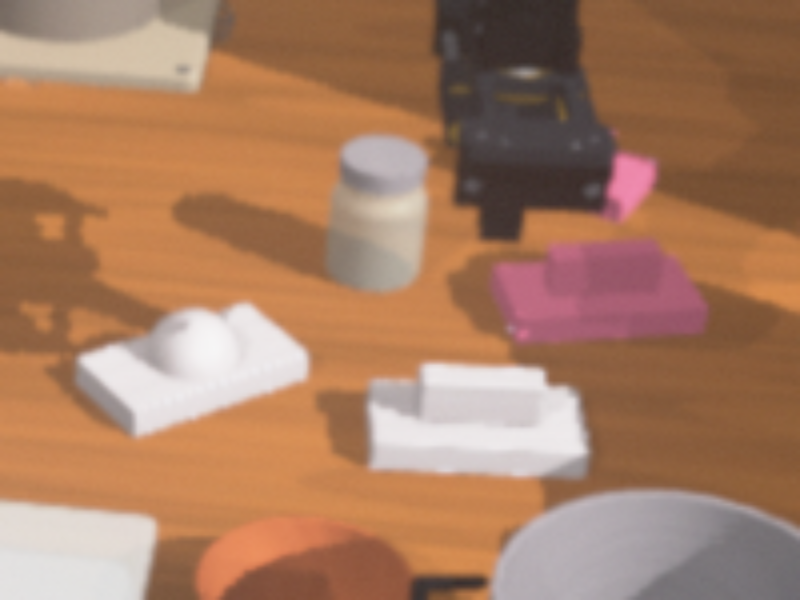

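View pics/t4.png

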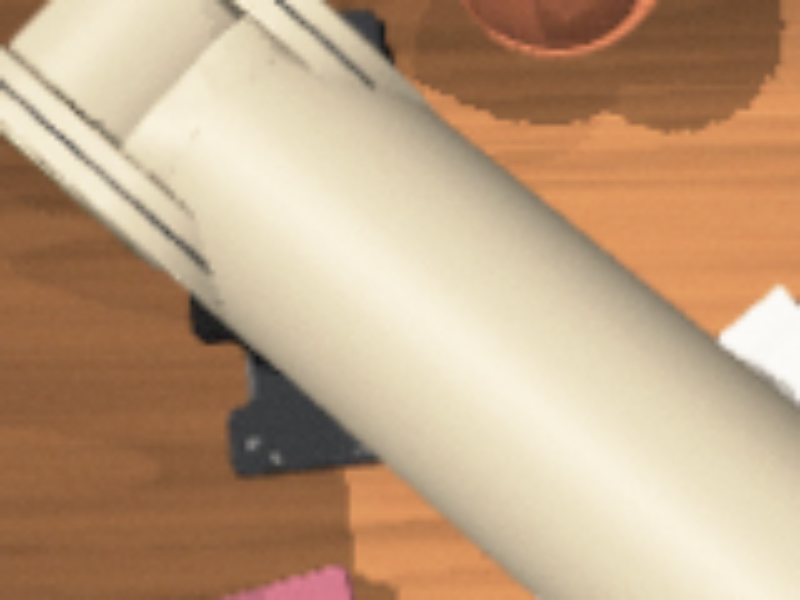

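>>> {"api": "carry_out", "payload": {
  "commands": [
    [[110, 0, 0, 0, 0, 0, 0], [110, 0, 0, 0, 0, 0, 0], [110, 0, 0, 0, 0, 0, 0], [110, 0, 0, 0, 0, 0, 0], [110, 0, 0, 0, 0, 0, 0], [110, 0, 0, 0, 0, 0, 0], [110, 0, 0, 0, 0, 0, 0]]
  ]
}}

```text
time: 6.32
ee_pos: [0.5196, 0.3149, 0.1114]
eef_rot: [0.999, 0.042, -0.0, 0.001]
ft_force: [0.2, -0.4, 0.4]
width: 0.0488
```

>>> {"api": "carry_out", "payload": {
  "commands": [
    [[110, 0.03, -0.05, 1.5, 0, 0, 0], [110, 0.03, -0.05, 2.7, 0, 0, 0], [110, 0.03, -0.05, 3.5, 0, 0, 0], [110, 0.03, -0.05, 3.5, 0, 0, 0], [255, 0.03, -0.05, 3.5, 0, 0, 0], [255, 0.03, -0.05, 3.5, 0, 0, 0], [255, 0.03, -0.05, 3.5, 0, 0, 0], [255, 0.03, -0.05, 3.5, 0, 0, 0], [255, 0.03, -0.05, 3.5, 0, 0, 0], [255, 0.03, -0.05, 3.5, 0, 0, 0], [255, 0.03, -0.05, 3.5, 0, 0, 0]]
  ],
  "grip_force": 45
}}

```text
time: 7.7
ee_pos: [0.5201, 0.3161, 0.0238]
eef_rot: [0.999, 0.042, -0.0, 0.001]
ft_force: [-0.8, -0.7, -0.4]
width: 0.0005
```

```bash
python3 - <<'E'
from h import *
from bench import r
s=r.read_state();i=r.camera_info('wrist');im=r.camera('wrist');cv2.imwrite('pics/w5.png',im)
q=R.from_quat(s['eef_rot']);print(proj(i,s['ee_pos']),s['ee_pos'],s['joint_positions'])
cv2.imwrite('pics/s5.png',cv2.resize(r.camera('scene')[180:340,300:500],None,fx=4,fy=3.75))
E
```

```text
[[317.09497569 274.39451009]] [0.52010609 0.3160922  0.02384039] [-0.08059491  0.53418439 -0.69768489  1.64935697  0.37684665  1.09851937
 -0.79993998]
```

View pics/w5.png

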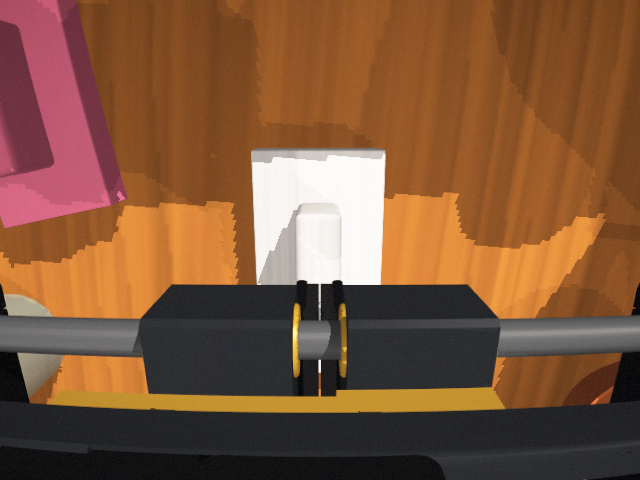

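View pics/s5.png

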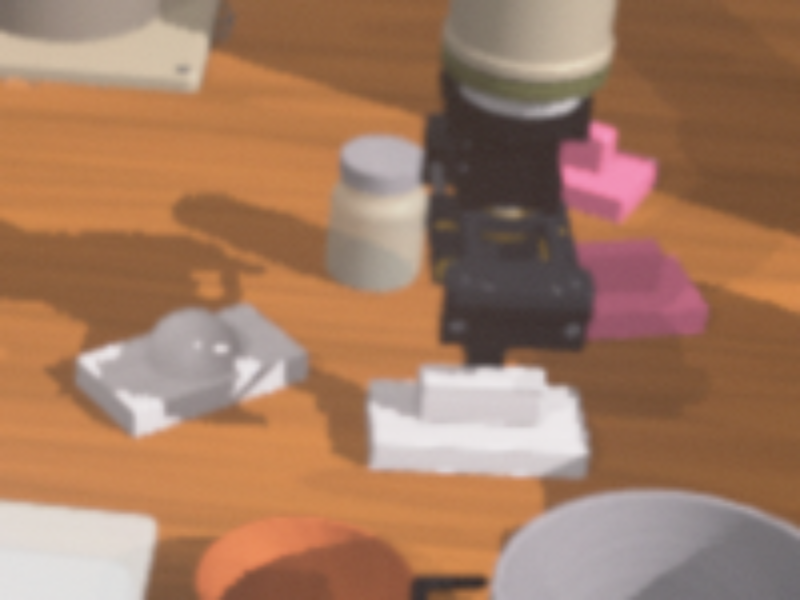

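```bash
python3 - <<'E'
from h import *
from bench import r
i=r.camera_info('scene')
for z in (.02,.035,.05,.06,.08):
    p=proj(i,[.5201,.3161,z])[0]; print(z,p.round(1),'zoom',((p-[300,180])*[4,3.75]).round())
for c in [(.5208,.3171,.05)]+[tuple(np.array([.5208,.3175])+[0,k*.035])+(.05,) for k in(-1,1)]: p=proj(i,c)[0];print(c,((p-[300,180])*[4,3.75]).round())
E
```

```text
0.02 [418.9 290.3] zoom [476. 414.]
0.035 [419.7 285. ] zoom [479. 394.]
0.05 [420.4 279.6] zoom [482. 373.]
0.06 [420.9 275.9] zoom [483. 360.]
0.08 [421.9 268.5] zoom [487. 332.]
(0.5208, 0.3171, 0.05) [483. 374.]
(np.float64(0.5208), np.float64(0.2825), 0.05) [421. 369.]
(np.float64(0.5208), np.float64(0.35250000000000004), 0.05) [547. 380.]
```

>>> {"api": "carry_out", "payload": {
  "commands": [
    [[100, 0, 0, -0.2, 0, 0, 0], [100, 0, 0, -0.2, 0, 0, 0], [100, 0, 0, -0.2, 0, 0, 0], [100, 0, 0, -0.2, 0, 0, 0], [100, 0, 0, -0.2, 0, 0, 0], [100, 0, 0, -0.2, 0, 0, 0], [100, 0, 0, -0.2, 0, 0, 0]]
  ]
}}

```text
time: 8.68
ee_pos: [0.5201, 0.3161, 0.0288]
eef_rot: [0.999, 0.042, -0.0, 0.001]
ft_force: [-0.2, 0.2, 0.5]
width: 0.0522
```

```bash
python3 - <<'E'
from h import *
from bench import r
s=r.read_state();i=r.camera_info('wrist');im=r.camera('wrist');cv2.imwrite('pics/w6.png',im)
q=R.from_quat(s['eef_rot']);w=s['width']/2
for d in (0,-.02,-.03,-.04): print(d,proj(i,s['ee_pos']+q.apply([[-w,-.0095,d],[w,-.0095,d]])).round(1).tolist())
print(s['ee_pos'],s['width'])
E
```

```text
0 [[264.1, 256.2], [370.0, 256.1]]
-0.02 [[258.6, 269.3], [375.3, 269.2]]
-0.03 [[255.3, 277.0], [378.3, 276.9]]
-0.04 [[251.8, 285.4], [381.6, 285.3]]
[0.52010356 0.31612097 0.02883965] 0.0522308938873202
```

View pics/w6.png

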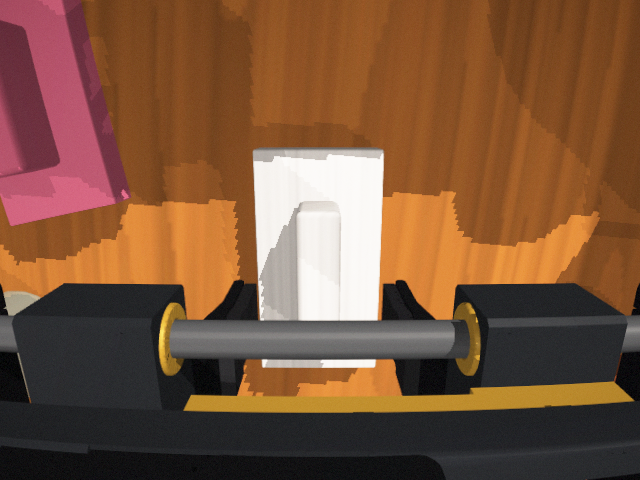

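```bash
python3 - <<'E'
from h import *
from bench import r
i=r.camera_info('scene')
for x in (.56,.615):
  for z in (.06,.09,.1,.12):
    print(x,z,[((proj(i,[x,.316+k,z])[0]-[300,180])*[4,3.75]).round().tolist() for k in (-.0375,.0375)])
cv2.imwrite('pics/s7.png',cv2.resize(r.camera('scene')[150:310,330:500],None,fx=4,fy=3.75))
E
```

```text
0.56 0.06 [[413.0, 394.0], [552.0, 406.0]]
0.56 0.09 [[418.0, 351.0], [559.0, 364.0]]
0.56 0.1 [[420.0, 337.0], [561.0, 350.0]]
0.56 0.12 [[424.0, 308.0], [566.0, 321.0]]
0.615 0.06 [[410.0, 452.0], [554.0, 466.0]]
0.615 0.09 [[415.0, 409.0], [561.0, 423.0]]
0.615 0.1 [[417.0, 395.0], [563.0, 408.0]]
0.615 0.12 [[420.0, 365.0], [569.0, 378.0]]
```

View pics/s7.png

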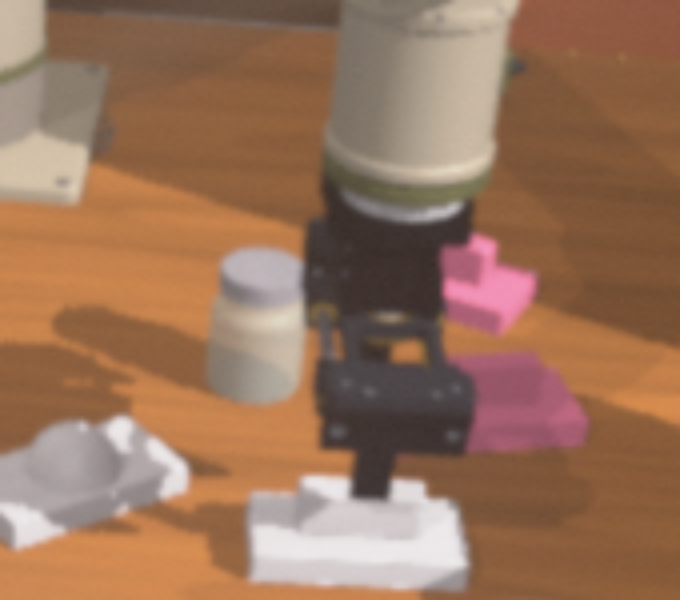

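```bash
python3 - <<'E'
from h import *
from bench import r
i=r.camera_info('scene')
for x in (.546,.561):
  for z in (.03,.05,.06,.07):
    print(x,z,[((proj(i,[x,.316+k,z])[0]-[330,150])*[4,3.75]).round().tolist() for k in (-.0095,.0095)])
E
```

```text
0.546 0.03 [[340.0, 538.0], [374.0, 541.0]]
0.546 0.05 [[344.0, 510.0], [378.0, 514.0]]
0.546 0.06 [[345.0, 497.0], [380.0, 500.0]]
0.546 0.07 [[347.0, 483.0], [382.0, 486.0]]
0.561 0.03 [[339.0, 553.0], [374.0, 556.0]]
0.561 0.05 [[343.0, 526.0], [378.0, 529.0]]
0.561 0.06 [[345.0, 512.0], [380.0, 515.0]]
0.561 0.07 [[347.0, 498.0], [382.0, 501.0]]
```

>>> {"api": "carry_out", "payload": {
  "commands": [
    [[100, 0, 0, 0.4, 0, 0, 0], [100, 0, 0, 0.8, 0, 0, 0], [100, 0, 0, 1.1, 0, 0, 0], [100, 0, 0, 1.2, 0, 0, 0], [100, 0, 0, 1.2, 0, 0, 0]]
  ]
}}

```text
time: 9.4
ee_pos: [0.52, 0.3161, -0.0013]
eef_rot: [0.999, 0.042, -0.001, 0.001]
ft_force: [-0.2, -0.0, -0.4]
width: 0.0531
```

>>> {"api": "carry_out", "payload": {
  "commands": [
    [[100, 0, 0, 0.1, 0, 0, 0], [100, 0, 0, 0.2, 0, 0, 0], [100, 0, 0, 0.3, 0, 0, 0], [100, 0, 0, 0.3, 0, 0, 0]]
  ]
}}

```text
time: 9.9
ee_pos: [0.5199, 0.316, -0.009]
eef_rot: [0.999, 0.042, -0.001, 0.001]
ft_force: [-0.1, 0.4, 0.4]
width: 0.0532
```

```bash
python3 - <<'E'
from h import *
from bench import r
print(r.read_state()['ft_force'])
cv2.imwrite('pics/s8.png',cv2.resize(r.camera('scene')[150:310,330:500],None,fx=4,fy=3.75))
E
```

```text
[-0.14136168  0.35496465  0.36669757]
```

View pics/s8.png

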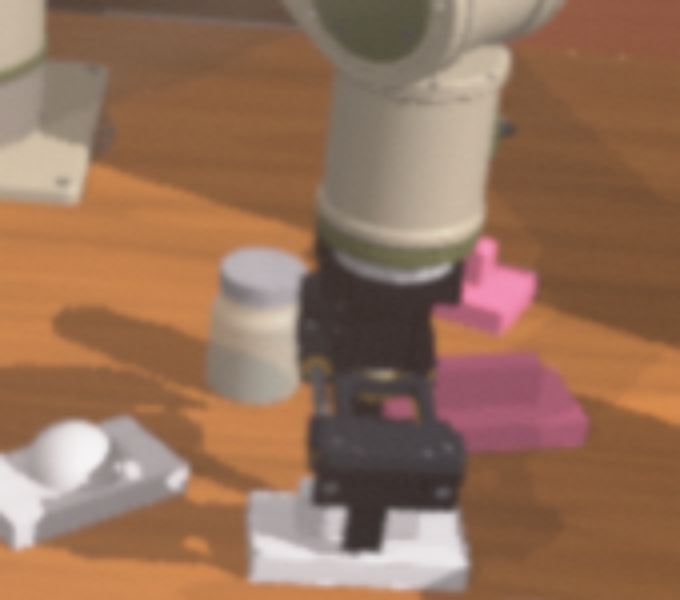

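>>> {"api": "carry_out", "payload": {
  "commands": [
    [[255, 0, 0, 0, 0, 0, 0], [255, 0, 0, 0, 0, 0, 0], [255, 0, 0, 0, 0, 0, 0], [255, 0, 0, 0, 0, 0, 0], [255, 0, 0, 0, 0, 0, 0], [255, 0, 0, 0, 0, 0, 0]]
  ],
  "grip_force": 50
}}

```text
time: 10.7
ee_pos: [0.5198, 0.3161, -0.0089]
eef_rot: [0.999, 0.042, -0.001, 0.001]
ft_force: [-2.5, -1.1, 0.8]
width: 0.0197
```

Gripped at 19.7 mm. Lift and look.

>>> {"api": "carry_out", "payload": {
  "commands": [
    [[255, 0, 0, -0.3, 0, 0, 0], [255, 0, 0, -1, 0, 0, 0], [255, 0, 0, -2, 0, 0, 0], [255, 0, 0, -3, 0, 0, 0], [255, 0, 0, -4, 0, 0, 0], [255, 0, 0, -4, 0, 0, 0], [255, 0, 0, -4, 0, 0, 0]]
  ]
}}

```text
time: 11.58
ee_pos: [0.5196, 0.3158, 0.0905]
eef_rot: [0.999, 0.042, -0.001, 0.001]
ft_force: [0.2, 0.0, -5.8]
width: 0.02
```

```bash
python3 -c "
from h import *;from bench import r
s=r.read_state();i=r.camera_info('wrist');im=r.camera('wrist');cv2.imwrite('pics/w9.png',im);np.save('w9.npy',i,allow_pickle=True)
goal(s,[.546,-.171,.095],18)"
```

```text
pos [0.5196 0.3158 0.0905] yawx 4.84 F [ 0.2  0.  -5.8] w 0.02 t 11.57
goal shift [-0.591 19.49  -0.136] turn [ 0.023  0.029 -2.633]
```

View pics/w9.png

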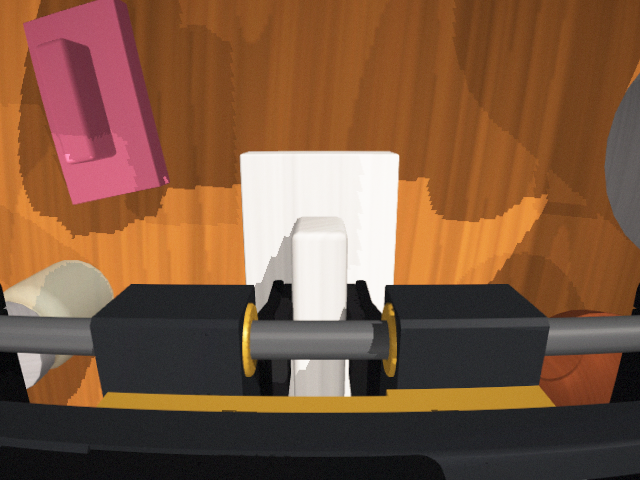

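```bash
python3 - <<'E'
from h import *
from bench import r
i=np.load('w9.npy',allow_pickle=True).item()
s=r.read_state();q=R.from_quat(s['eef_rot'])
for n,l,dz in [('base far corners',[(241.5,152.5),(398,152.5)],.029),('ridge far',[(295,233),(346,233)],.059)]:
    P=cast(i,l,s['ee_pos'][2]+dz); print(n,q.inv().apply(P-s['ee_pos']).round(4).tolist(), P.round(4).tolist(),np.linalg.norm(P[1]-P[0]))
E
```

```text
base far corners [[-0.0297, -0.0615, -0.0291], [0.0325, -0.0615, -0.0293]] [[0.4847, 0.3746, 0.119], [0.5467, 0.3798, 0.119]] 0.06224473886604734
ridge far [[-0.0071, -0.036, -0.0591], [0.0103, -0.036, -0.0591]] [[0.5094, 0.3511, 0.149], [0.5268, 0.3525, 0.149]] 0.01744554097901637
```

>>> {"api": "carry_out", "payload": {
  "commands": [
    [[255, 0, 1, -0.1, 0, 0, 0], [255, 0, 2.7, -0.1, 0, 0, -0.2], [255, -0.1, 4.7, -0.1, 0, 0, -0.5], [255, -0.2, 6.7, -0.1, 0, 0, -0.8], [255, -0.3, 8.7, -0.1, 0, 0, -1.1], [255, -0.4, 10.7, -0.1, 0, 0, -1.5], [255, -0.5, 12.7, -0.1, 0, 0, -1.9], [255, -0.6, 14.7, -0.1, 0, 0, -2.2], [255, -0.6, 16.7, -0.1, 0, 0, -2.63], [255, -0.6, 18.4, -0.1, 0, 0, -2.63], [255, -0.6, 19.3, -0.1, 0, 0, -2.63], [255, -0.6, 19.55, -0.1, 0, 0, -2.63]]
  ]
}}

```text
time: 13.12
ee_pos: [0.5452, -0.1734, 0.0929]
eef_rot: [0.988, 0.156, -0.002, 0.001]
ft_force: [-0.2, 0.9, -5.9]
width: 0.0197
```

```bash
python3 -c "
from h import *;from bench import r
s=r.read_state();i=r.camera_info('wrist');im=r.camera('wrist');cv2.imwrite('pics/w10.png',im);np.save('w10.npy',i,allow_pickle=True)
goal(s,[.5459,-.1726,.05],18)
cv2.imwrite('pics/w10z.png',im[60:330,200:440].repeat(2,0).repeat(2,1))"
```

```text
pos [ 0.5452 -0.1734  0.0929] yawx 17.9 F [-0.2  0.9 -5.9] w 0.0197 t 13.12
goal shift [ 0.045 -0.022  1.716] turn [ 0.008  0.053 -0.019]
```

View pics/w10z.png

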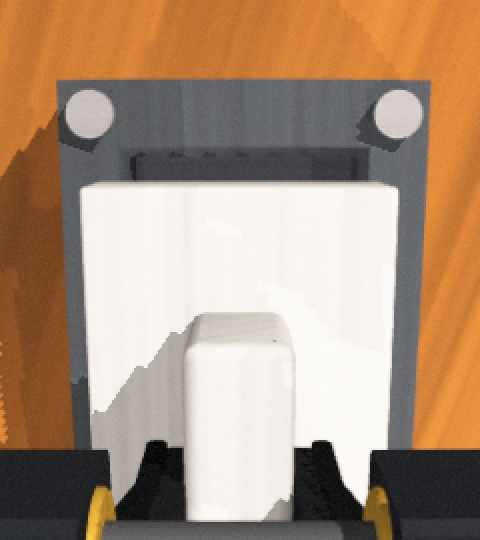

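```bash
python3 - <<'E'
from h import *
from bench import r
i=np.load('w10.npy',allow_pickle=True).item()
s=r.read_state();q=R.from_quat(s['eef_rot'])
px=lambda l:(np.array(l,float)+.5)/2-.5+[200,60]
for n,l,z in [('former far',[(81,186),(397,186)],s['ee_pos'][2]+.029),('holder far',[(57,80),(431,80)],.035),('mouth far',[(122,149),(371,149)],.035)]:
    P=cast(i,px(l),z); t=q.inv().apply(P-s['ee_pos']); print(n,t.round(4).tolist(),'mid',t.mean(0).round(4),'ang',np.degrees(np.arctan2(*(t[1]-t[0])[[1,0]])).round(2))
E
```

```text
former far [[-0.0307, -0.0608, -0.0289], [0.032, -0.0607, -0.0292]] mid [ 0.0006 -0.0608 -0.0291] ang 0.07
holder far [[-0.0526, -0.0869, 0.0583], [0.057, -0.0867, 0.0578]] mid [ 0.0022 -0.0868  0.058 ] ang 0.07
mouth far [[-0.034, -0.0667, 0.0582], [0.0399, -0.0667, 0.0579]] mid [ 0.0029 -0.0667  0.058 ] ang 0.05
```

>>> {"api": "carry_out", "payload": {
  "commands": [
    [[255, 0.055, -0.03, 0.5, 0, 0, 0], [255, 0.055, -0.03, 1.1, 0, 0, 0], [255, 0.055, -0.03, 1.7, 0, 0, 0], [255, 0.055, -0.03, 2.1, 0, 0, 0], [255, 0.055, -0.03, 2.1, 0, 0, 0], [255, 0.055, -0.03, 2.1, 0, 0, 0]]
  ]
}}

```text
time: 13.92
ee_pos: [0.5467, -0.1719, 0.0411]
eef_rot: [0.988, 0.156, -0.002, 0.001]
ft_force: [1.1, -0.5, -5.1]
width: 0.02
```

```bash
python3 -c "
from h import *;from bench import r
s=r.read_state();i=r.camera_info('wrist');im=r.camera('wrist');cv2.imwrite('pics/w11.png',im);np.save('w11.npy',i,allow_pickle=True)
goal(s,[.5465,-.172,.02],18)
cv2.imwrite('pics/w11z.png',im[80:330,180:460].repeat(2,0).repeat(2,1))"
```

```text
pos [ 0.5467 -0.1719  0.0411] yawx 17.96 F [ 1.1 -0.5 -5.1] w 0.02 t 13.93
goal shift [-0.006 -0.001  0.842] turn [ 0.013  0.041 -0.008]
```

View pics/w11z.png

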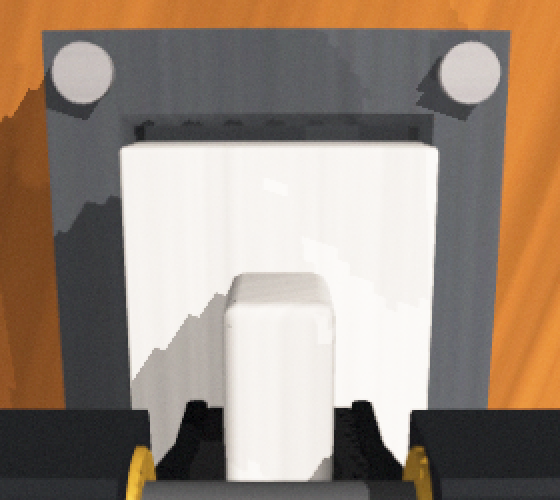

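```bash
python3 - <<'E'
from h import *
from bench import r
i=np.load('w11.npy',allow_pickle=True).item()
s=r.read_state();q=R.from_quat(s['eef_rot'])
px=lambda l:(np.array(l,float)+.5)/2-.5+[180,80]
for n,l,z in [('former far',[(120.5,145),(438,145)],s['ee_pos'][2]+.029),('holder far',[(43,31),(510,31)],.035),('mouth far',[(123,114),(433,114)],.035)]:
    P=cast(i,px(l),z); t=q.inv().apply(P-s['ee_pos']); print(n,t.round(4).tolist(),'mid',t.mean(0).round(4),'ang',np.degrees(np.arctan2(*(t[1]-t[0])[[1,0]])).round(2))
E
```

```text
former far [[-0.0306, -0.0614, -0.029], [0.0324, -0.0614, -0.0292]] mid [ 0.0009 -0.0614 -0.0291] ang 0.02
holder far [[-0.0544, -0.0862, 0.0063], [0.0549, -0.0861, 0.0059]] mid [ 0.0003 -0.0861  0.0061] ang 0.05
mouth far [[-0.0362, -0.0668, 0.0062], [0.0374, -0.0667, 0.006]] mid [ 0.0006 -0.0668  0.0061] ang 0.03
```

>>> {"api": "carry_out", "payload": {
  "commands": [
    [[255, 0, 0, 0.2, 0, 0, 0], [255, 0, 0, 0.4, 0, 0, 0], [255, 0, 0, 0.6, 0, 0, 0], [255, 0, 0, 0.7, 0, 0, 0], [255, 0, 0, 0.8, 0, 0, 0], [255, 0, 0, 0.8, 0, 0, 0]]
  ]
}}

```text
time: 14.72
ee_pos: [0.5466, -0.172, 0.021]
eef_rot: [0.988, 0.156, -0.002, 0.001]
ft_force: [0.4, 0.1, -5.3]
width: 0.0199
```

>>> {"api": "carry_out", "payload": {
  "commands": [
    [[255, 0, 0, 0.08, 0, 0, 0], [255, 0, 0, 0.14, 0, 0, 0], [255, 0, 0, 0.2, 0, 0, 0], [255, 0, 0, 0.2, 0, 0, 0]]
  ]
}}

```text
time: 15.22
ee_pos: [0.5467, -0.172, 0.0161]
eef_rot: [0.988, 0.156, -0.002, 0.001]
ft_force: [-0.7, 0.6, -3.7]
width: 0.0199
```

>>> {"api": "carry_out", "payload": {
  "commands": [
    [[255, 0, 0, 0.06, 0, 0, 0], [255, 0, 0, 0.12, 0, 0, 0], [255, 0, 0, 0.18, 0, 0, 0], [255, 0, 0, 0.24, 0, 0, 0], [255, 0, 0, 0.24, 0, 0, 0]]
  ]
}}

```text
time: 15.85
ee_pos: [0.5467, -0.1721, 0.011]
eef_rot: [0.988, 0.156, -0.002, 0.001]
ft_force: [-5.9, 0.8, 6.8]
width: 0.0194
```

>>> {"api": "carry_out", "payload": {
  "commands": [
    [[255, 0, 0, 0.06, 0, 0, 0], [255, 0, 0, 0.12, 0, 0, 0], [255, 0, 0, 0.18, 0, 0, 0], [255, 0, 0, 0.24, 0, 0, 0], [255, 0, 0, 0.24, 0, 0, 0]]
  ]
}}

```text
time: 16.48
ee_pos: [0.5467, -0.1721, 0.0061]
eef_rot: [0.988, 0.156, -0.002, 0.001]
ft_force: [-7.5, 2.2, 9.2]
width: 0.0196
```

```bash
python3 -c "
from h import *;from bench import r
s=r.read_state();i=r.camera_info('wrist');im=r.camera('wrist');cv2.imwrite('pics/w12.png',im);np.save('w12.npy',i,allow_pickle=True)
goal(s,[.5465,-.172,.006],18)
cv2.imwrite('pics/w12z.png',im[80:330,180:460].repeat(2,0).repeat(2,1))
cv2.imwrite('pics/s12.png',cv2.resize(r.camera('scene')[200:320,100:270],None,fx=4,fy=4))"
```

```text
pos [ 0.5467 -0.1721  0.0061] yawx 17.95 F [-7.5  2.2  9.2] w 0.0196 t 16.48
goal shift [-0.006 -0.005  0.004] turn [ 0.025  0.045 -0.01 ]
```

View pics/w12z.png

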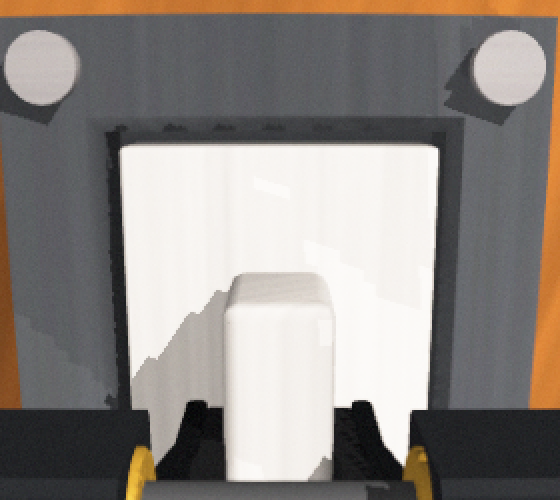

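View pics/s12.png

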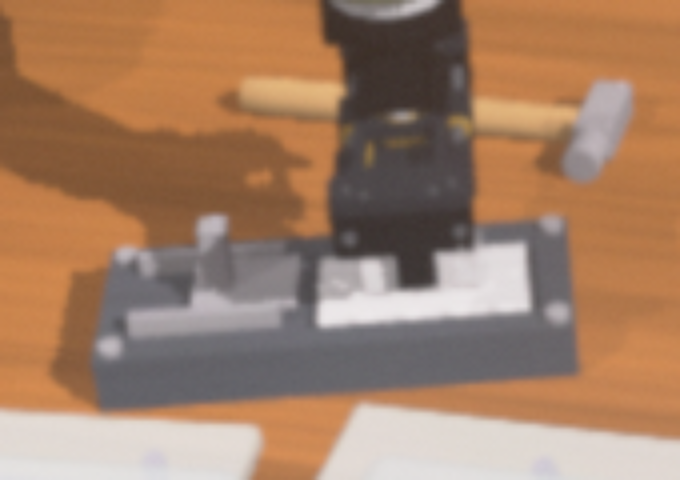

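>>> {"api": "carry_out", "payload": {
  "commands": [
    [[255, 0, 0, 0.04, 0, 0, 0], [255, 0, 0, 0.08, 0, 0, 0], [255, 0, 0, 0.08, 0, 0, 0]]
  ]
}}

```text
time: 16.95
ee_pos: [0.5467, -0.1721, 0.0061]
eef_rot: [0.988, 0.156, -0.002, 0.002]
ft_force: [-12.0, 2.2, 18.1]
width: 0.0192
```

>>> {"api": "carry_out", "payload": {
  "commands": [
    [[255, 0, 0, 0.05, 0, 0, 0], [255, 0, 0, 0.1, 0, 0, 0], [255, 0, 0, 0.1, 0, 0, 0]]
  ]
}}

```text
time: 17.32
ee_pos: [0.5467, -0.1722, 0.006]
eef_rot: [0.988, 0.156, -0.002, 0.002]
ft_force: [-15.2, 3.6, 24.6]
width: 0.02
```

>>> {"api": "carry_out", "payload": {
  "commands": [
    [[255, 0, 0, 0.02, 0, 0, 0], [110, 0, 0, 0.02, 0, 0, 0], [110, 0, 0, 0.02, 0, 0, 0], [110, 0, 0, 0, 0, 0, 0], [110, 0, 0, 0, 0, 0, 0], [110, 0, 0, -0.5, 0, 0, 0], [110, 0, 0, -1.5, 0, 0, 0], [110, 0, 0, -3, 0, 0, 0], [110, 0, 0, -4.6, 0, 0, 0], [110, 0, 0, -5.6, 0, 0, 0], [110, 0, 0, -5.6, 0, 0, 0], [110, 0, 0, -5.6, 0, 0, 0]]
  ]
}}

```text
time: 18.82
ee_pos: [0.5469, -0.1714, 0.1457]
eef_rot: [0.988, 0.156, -0.002, 0.002]
ft_force: [0.4, 0.6, -1.3]
width: 0.0496
```

```bash
python3 -c "
from h import *;from bench import r
s=r.read_state();i=r.camera_info('wrist');im=r.camera('wrist');cv2.imwrite('pics/w13.png',im);np.save('w13.npy',i,allow_pickle=True)
goal(s,[.5465,-.172,.006],18)
cv2.imwrite('pics/s13.png',cv2.resize(r.camera('scene')[210:320,100:270],None,fx=4.5,fy=4.5))
cv2.imwrite('pics/w13z.png',im[60:420,180:460].repeat(2,0).repeat(2,1)[:600])"
```

```text
pos [ 0.5469 -0.1714  0.1457] yawx 17.94 F [ 0.4  0.6 -1.3] w 0.0496 t 18.82
goal shift [ 1.100e-02 -4.000e-03  5.589e+00] turn [ 0.044  0.064 -0.013]
```

View pics/w13.png

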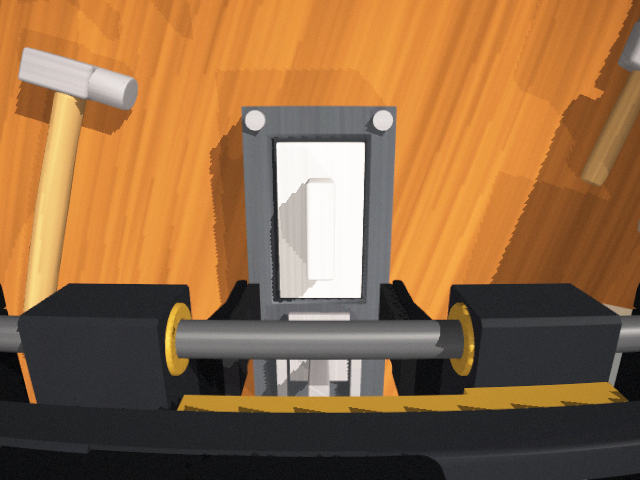

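View pics/s13.png

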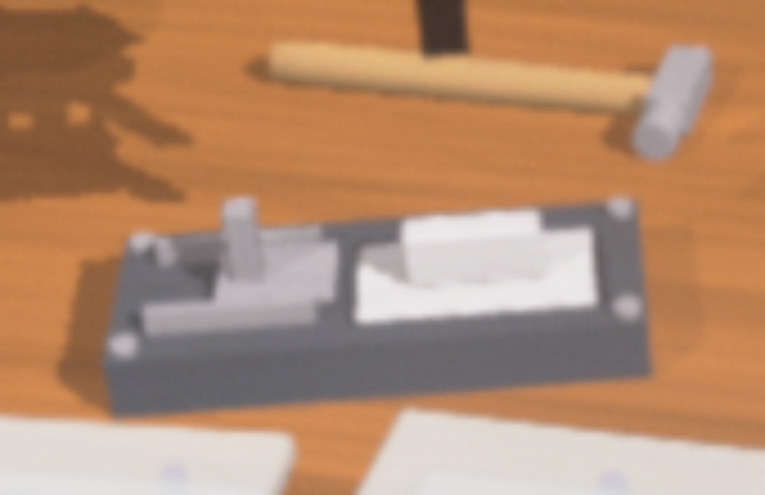

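```bash
python3 - <<'E'
from h import *
from bench import r
i=r.camera_info('scene'); px=lambda l:(np.array(l,float)+.5)/4.5-.5+[100,210]
a=np.radians(18);X=np.array([np.cos(a),np.sin(a)]);Y=np.array([-X[1],X[0]]);c=np.array([.547,-.171])
for n,l,z in [('post top',[(239,205)],.085),('holder corners near',[(108,358),(650,318),(636,203),(128,240)],.035),('plate corners',[(336,242),(334,300)],.044),('former corners',[(357,322),(598,305),(594,232)],.035),('ridge',[(404,217),(538,212)],.065)]:
    P=cast(i,px(l),z)[:,:2]; print(n,P.round(4).tolist(),[( ((p-c)@X).round(4),((p-c)@Y).round(4)) for p in P])
E
```

```text
post top [[0.5804, -0.2808]] [(np.float64(-0.0022), np.float64(-0.1147))]
holder corners near [[0.651, -0.3293], [0.5695, -0.0737], [0.4715, -0.1076], [0.5534, -0.3626]] [(np.float64(0.05), np.float64(-0.1827)), (np.float64(0.0515), np.float64(0.0856)), (np.float64(-0.0522), np.float64(0.0836)), (np.float64(-0.0531), np.float64(-0.1842))]
plate corners [[0.5469, -0.2469], [0.5953, -0.2297]] [(np.float64(-0.0235), np.float64(-0.0721)), (np.float64(0.0278), np.float64(-0.0707))]
former corners [[0.5993, -0.2171], [0.5636, -0.1022], [0.5016, -0.1221]] [(np.float64(0.0355), np.float64(-0.06)), (np.float64(0.037), np.float64(0.0603)), (np.float64(-0.028), np.float64(0.0606))]
ridge [[0.5478, -0.2071], [0.5312, -0.141]] [(np.float64(-0.0104), np.float64(-0.0346)), (np.float64(-0.0058), np.float64(0.0334))]
```

>>> {"api": "carry_out", "payload": {
  "commands": [
    [[110, 0, 1.5, 0, 0, 0, 0], [110, 0, 3.2, 0, 0, 0, 0], [110, 0, 4.6, 0, 0, 0, 0], [110, 0, 4.6, 0, 0, 0, 0], [110, 0, 4.6, 0.9, 0, 0, 0], [110, 0, 4.6, 1.8, 0, 0, 0], [110, 0, 4.6, 2.2, 0, 0, 0], [110, 0, 4.6, 2.2, 0, 0, 0]]
  ]
}}

```text
time: 19.92
ee_pos: [0.5813, -0.2803, 0.0899]
eef_rot: [0.988, 0.156, -0.003, 0.002]
ft_force: [-0.4, 0.6, 0.2]
width: 0.0495
```

```bash
python3 -c "
from h import *;from bench import r
s=r.read_state();im=r.camera('wrist');cv2.imwrite('pics/w14.png',im)
goal(s,[.5822,-.2814,.02],18)
cv2.imwrite('pics/s14.png',cv2.resize(r.camera('scene')[190:310,90:260],None,fx=4.5,fy=4.5))"
```

```text
pos [ 0.5813 -0.2803  0.0899] yawx 17.97 F [-0.4  0.6  0.2] w 0.0495 t 19.93
goal shift [0.042 0.048 2.794] turn [ 0.022  0.084 -0.005]
```

View pics/w14.png

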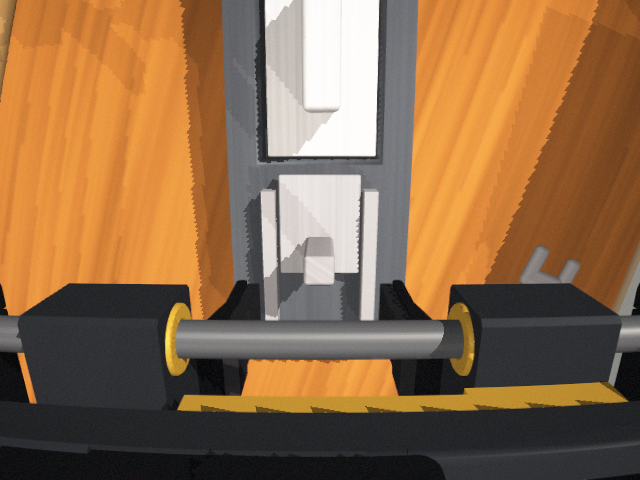

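View pics/s14.png

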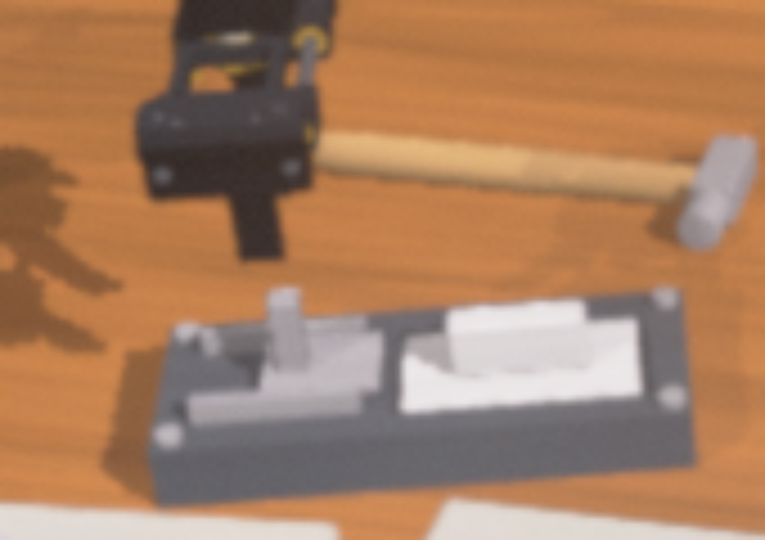

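```bash
python3 -c "
from h import *;from bench import r
s=r.read_state();i=r.camera_info('wrist');q=R.from_quat(s['eef_rot'])
for p in [(319,256),(319,283.5)]: print(q.inv().apply(cast(i,[p],.085)-s['ee_pos']))
"
```

```text
[[ 0.00084784 -0.00743021  0.00620937]]
[[0.00083772 0.00747081 0.00626163]]
```

>>> {"api": "carry_out", "payload": {
  "commands": [
    [[110, 0, 0, 0.9, 0, 0, 0], [110, 0, 0, 1.8, 0, 0, 0], [110, 0, 0, 2.4, 0, 0, 0], [110, 0, 0, 2.75, 0, 0, 0], [110, 0, 0, 2.75, 0, 0, 0], [255, 0, 0, 2.75, 0, 0, 0], [255, 0, 0, 2.75, 0, 0, 0], [255, 0, 0, 2.75, 0, 0, 0], [255, 0, 0, 2.75, 0, 0, 0], [255, 0, 0, 2.75, 0, 0, 0], [255, 0, 0, 2.75, 0, 0, 0]]
  ],
  "grip_force": 30
}}

```text
time: 21.4
ee_pos: [0.581, -0.2817, 0.0226]
eef_rot: [0.988, 0.156, -0.003, 0.002]
ft_force: [-5.8, -0.3, 5.0]
width: 0.0157
```

>>> {"api": "carry_out", "payload": {
  "commands": [
    [[255, 0, -0.2, 0, 0, 0, 0], [255, 0, -0.4, 0, 0, 0, 0], [255, 0, -0.6, 0, 0, 0, 0], [255, 0, -0.8, 0, 0, 0, 0], [255, 0, -0.95, 0, 0, 0, 0], [255, 0, -0.95, 0, 0, 0, 0]]
  ]
}}

```text
time: 22.15
ee_pos: [0.5735, -0.2583, 0.0226]
eef_rot: [0.988, 0.156, -0.003, 0.002]
ft_force: [-3.0, -0.2, 3.2]
width: 0.0156
```

>>> {"api": "carry_out", "payload": {
  "commands": [
    [[255, 0, -0.06, 0, 0, 0, 0], [255, 0, -0.12, 0, 0, 0, 0], [255, 0, -0.18, 0, 0, 0, 0], [255, 0, -0.24, 0, 0, 0, 0], [255, 0, -0.24, 0, 0, 0, 0]]
  ]
}}

```text
time: 22.78
ee_pos: [0.5723, -0.2545, 0.0227]
eef_rot: [0.988, 0.155, -0.003, 0.003]
ft_force: [4.4, -8.9, -3.1]
width: 0.0158
```

```bash
python3 -c "
from h import *;from bench import r
s=r.read_state();im=r.camera('wrist');cv2.imwrite('pics/w15.png',im)
goal(s,[.5822,-.2814,.02],18)
cv2.imwrite('pics/s15.png',cv2.resize(r.camera('scene')[190:310,90:260],None,fx=4.5,fy=4.5))"
```

```text
pos [ 0.5723 -0.2545  0.0227] yawx 17.88 F [ 4.4 -8.9 -3.1] w 0.0158 t 22.77
goal shift [0.048 1.147 0.115] turn [ 0.062  0.072 -0.024]
```

View pics/s15.png

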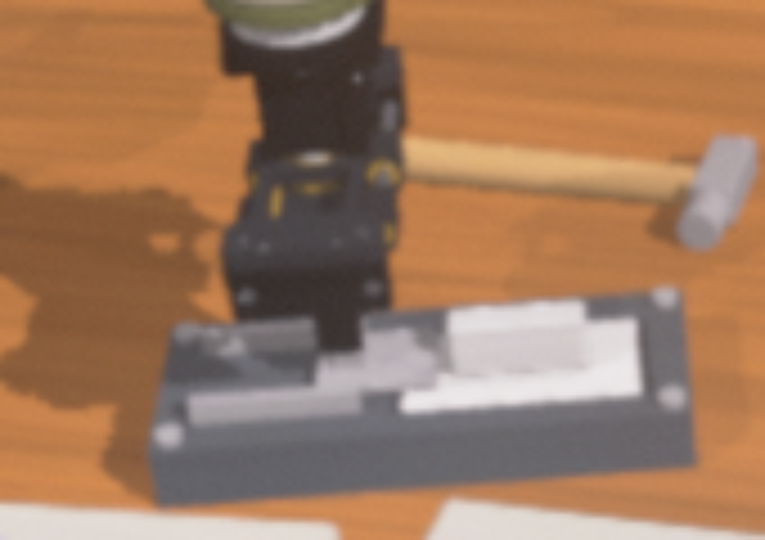

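View pics/w15.png

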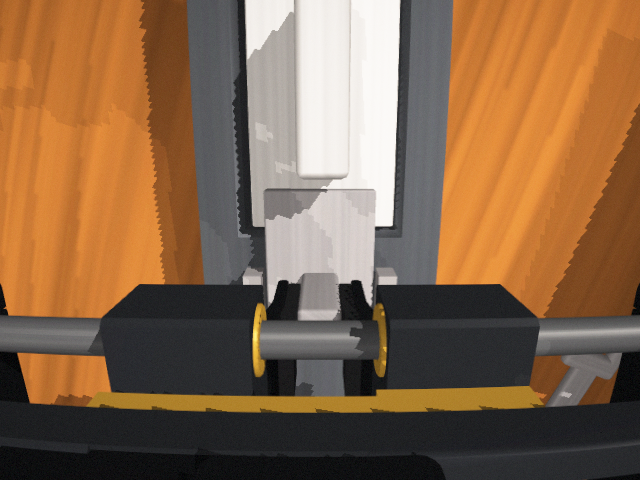

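>>> {"api": "carry_out", "payload": {
  "commands": [
    [[255, 0, -0.08, 0, 0, 0, 0], [255, 0, -0.16, 0, 0, 0, 0], [255, 0, -0.16, 0, 0, 0, 0], [255, 0, -0.16, 0, 0, 0, 0]]
  ]
}}

```text
time: 23.38
ee_pos: [0.5724, -0.2546, 0.0228]
eef_rot: [0.988, 0.154, -0.001, 0.006]
ft_force: [8.7, -15.2, -8.6]
width: 0.0157
```

>>> {"api": "carry_out", "payload": {
  "commands": [
    [[255, 0, 0, 0, 0, 0, 0], [110, 0, 0, 0, 0, 0, 0], [110, 0, 0, 0, 0, 0, 0], [110, 0, 0, 0, 0, 0, 0], [110, 0, 0, 0, 0, 0, 0], [110, 0, 0, -1, 0, 0, 0], [110, 0, 0, -2.5, 0, 0, 0], [110, 0, 0, -4.5, 0, 0, 0], [110, 0, 0, -6, 0, 0, 0], [110, 0, 0, -6, 0, 0, 0], [110, 0, 1.5, -6, 0, 0, 0], [110, 0, 1.5, -6, 0, 0, 0]]
  ]
}}

```text
time: 24.88
ee_pos: [0.5829, -0.2916, 0.1714]
eef_rot: [0.988, 0.152, -0.002, 0.006]
ft_force: [-0.0, 0.7, -0.8]
width: 0.0497
```

```bash
python3 - <<'E'
from h import *;from bench import r
s=r.read_state();i=r.camera_info('wrist');im=r.camera('wrist');cv2.imwrite('pics/w16.png',im);np.save('w16.npy',i,allow_pickle=True)
goal(s,[.5822,-.2814,.02],18)
cv2.imwrite('pics/s16.png',cv2.resize(r.camera('scene')[190:310,90:260],None,fx=4.5,fy=4.5))
E
```

```text
pos [ 0.5829 -0.2916  0.1714] yawx 17.53 F [-0.   0.7 -0.8] w 0.0497 t 24.88
goal shift [ 0.133 -0.46   6.052] turn [ 0.118  0.068 -0.094]
```

View pics/s16.png

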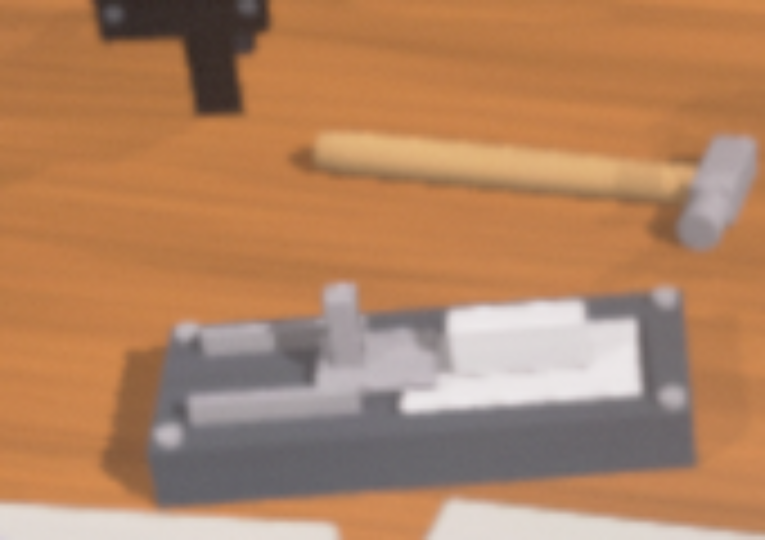

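View pics/w16.png

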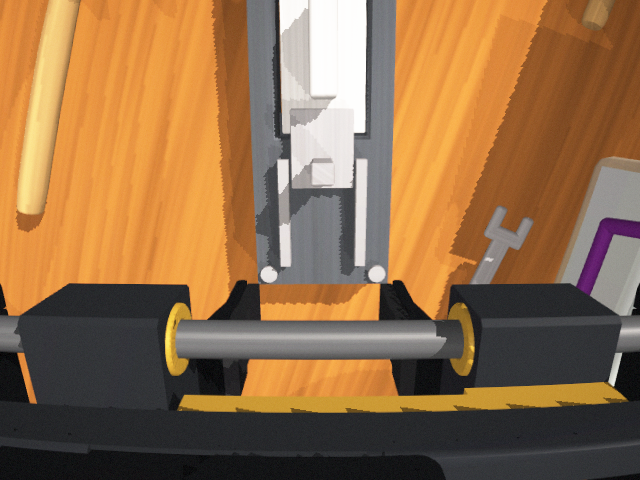

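```bash
python3 - <<'E'
from h import *
i=np.load('w16.npy',allow_pickle=True).item()
f=cast(i,[(322,109)],.044)[0,:2];b=cast(i,[(322,188)],.044)[0,:2];e=cast(i,[(322,283.5)],.035)[0,:2];fe=cast(i,[(286,133)],.035)[0,:2];fe2=cast(i,[(360,133)],.035)[0,:2];pt=cast(i,[(322,173.5)],.085)[0,:2]
a=np.radians(18);Y=np.array([-np.sin(a),np.cos(a)])
print('front',(f-e)@Y-.185,'back',(b-e)@Y-.185,'former end',((fe+fe2)/2-e)@Y-.185,'post',(pt-e)@Y-.185)
E
```

```text
front -0.04336559726700945 back -0.10251486822788577 former end -0.0610185434744281 post -0.08658548154196453
```

```bash
python3 -c "
from bench import r
print(r.close_job())"
```

```text
the job is handed in; nothing more can be done
None
```

The ridge former is seated in the pocket and the keeper is home over its end. I handed the job in at about 25 s.

**What I did:** I gripped the ridge former by its ridge, lowered it onto the lifter and pressed it down. Then I gripped the keeper post, slid it to its stop, let go and backed clear. I did not touch the domed former.

**Last checks:**
- **Former:** it stopped moving at the height that matches the ledges, with about 25 N showing at the wrist (about 30 N counting its weight). A side force of up to 15 N built up while pressing. The pictures show it flush.
- **Keeper:** it stalled under a push of about 17 N. In the last wrist picture the post is 86.6 mm from the pocket's centre (87 mm expected when home), and the plate reaches about 17.6 mm over the former's end.
- **After release:** the fingers are clear and the force reads about zero.

**What failed or disagreed:**
- **Two empty grasps:** the first two tries closed above the ridge without touching anything. The real fingertips sit about 31–36 mm short of the reported TCP, although the text puts the TCP at their very end. I measured this in the scene and wrist pictures and worked from the measured tip height after that.
- **Cameras:** the top and wrist cameras differed by 3–5 mm. I used the wrist camera for the fit.

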